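Load a milled block under the sprung roller of a drilling jig

ROBOT

A 6-joint arm with a two-finger parallel gripper is mounted at the origin on a cart in front of the work surface, level with it; the furniture and walls round the work are solid. World frame = base frame: x ahead of the robot, y to its left, z up, the work surface at z = 0. Lengths are in m, angles in rad, forces in N, time in s.
With the tool pointing down it reaches from about 0.3 to 0.75 m from the base axis. Payload 8.5 kg.
Tool frame: the origin (TCP) lies at the very end of the fingers, on their centre line; the grasp point (between the pads) lies 19 mm behind it (grip_point_offset is the distance from the TCP to the grasp point, in m); z points along the fingers, y is the direction in which the jaws open and shut (so a half turn about z gives the same grasp; the last joint's range is limited). The gripper opens to 88 mm and grips with 3 to 60 N. Pads are 18 mm wide; open, the fingers measure 123 mm over their backs; the gripper's body (75 mm by 187 mm) begins 45 mm behind the grasp point.
Start: joints at [0.955, 0.381, 1.297, -0, 1.464, -0.215], TCP at [0.215, 0.506, 0.239] pointing down, gripper open.
Joint ranges: [-3.11, 3.11], [-0.89, 2.33], [0.22, 2.48], [-1.42, 4.56], [0.17, 2.85], [-2.88, 2.88]. Speed limits (rad/s): [2.39, 2.39, 3.14, 3.14, 3.14, 3.14].

INTERFACE

Orientations are given as a rotation vector (axis times angle).
In Python, from bench import observe, read_camera, camera_model, close_job, grip_point_offset gives the robot as it stands. The module is installed in compiled form; this text tells all that it offers.
- The arm moves only by the tool move_arm, never from a script. Its argument "targets" is one flat list of numbers, 7 for each row, row after row: the closure, from 0 (fully open) to 1 (shut), then the shift along the world's x, y, z in cm, then the turn, a rotation vector about the world's x, y, z in degrees. In form: [hand, tx, ty, tz, wx, wy, wz, hand, tx, ty, tz, wx, wy, wz, ...]. A call has 1 to 5 rows; each row shifts and turns the pose as measured when the row begins; what a row does not reach is not made up. A row lasts 1/10 s, in which the tool goes at most 50 mm and 8.59 degrees, less where a joint would pass 70% of its speed; a pose out of reach is approached as far as the arm can. A call is refused whole if a number of a shift passes 5 or a number of a turn 8.59, either way. A call with a gripper value outside its range is refused whole. The fingers move at their own pace and stop on an object; "force" is the grip in N (left out, the last holds). Time passes only in rows, so rows that do not move let the fingers close. It gives the time, the measured TCP pose, the force and the opening at its end, in the units of the state.
- observe(): the state, without advancing time (a new reading comes with each control period).
- read_camera(name): name is "scene" or "top" or "wrist"; returns the picture (400x640x3 uint8, red, green, blue); there is no depth.
- camera_model(name): a dict with "mtx" (3x3 intrinsics, pixels), "world_to_cam" (4x4, takes a point from world to camera coordinates); the wrist camera has in their place "tool_from_camera" (4x4, takes a point from camera to tool coordinates, whose origin is the TCP and whose axes are the flange's). Camera axes: x right, y down, z forward; pixel columns grow to the right and rows downward; lengths in m; the calibration is good to about 2 mm. A picture is of the moment at which its call begins: read the wrist's pose just before it. camera_model takes no time and is no camera call.
- close_job(): hands the job in, once; it reports no verdict.
The state is a dict: "t": time; "joint_positions": joint angles; "dq": joint speeds; "tau": joint torques, N m; "tool_pos": TCP position; "eef_rot": TCP orientation; "force": force on the tool from outside, world axes, zero at the start; "moment": the same for the moment, N m; "grip_width": finger opening in m.
Only numpy, scipy, OpenCV 4.12 (cv2) and the standard library are available. Lean on these libraries where they do the work, as an engineer would, in place of code of your own. Each camera call takes 0.05 s, during which the arm holds its last target.

TASK

Load the milled block into the drilling jig, slot upwards: slide it in between the guide rails from their open mouth, nose it in beneath the sprung roller arm so that the arm is pushed up and rides in the slot, and push it firmly home against the end stop. Then let go, so that the roller alone holds the block down. The end stop is set to size and slips in its slots if it is rammed, so feel for it and do not shift it, and leave the other things on the bench where they lie.

Things in the scene. Friction and masses are not known exactly. Their poses are not given: they have to be found in the camera images.
- clamp_block: milled steel block, 40 mm (own x) by 60 mm (own y) by 28 mm high, about 0.16 kg, lying with its slot upwards; origin at the centre of its underside. The slot, 14 mm wide, runs along y through the whole length of the top; its floor is 16 mm above the underside, its walls are 13 mm thick. Grasp it across the 40 mm width. Either end may go in first.
- jig: drilling jig bolted to the bench. x = direction in which work is pushed in, y across, z up; origin on its centre line at bench height. Steel bed 90 mm wide, x from -105 to +129 mm, top at z = 12 mm. Between x = -50 and +30 mm only the roller and arm, 10 mm wide on the centre line, stand higher than the rails; nothing on the jig is above z = 62 mm. A seated block's origin is at x = 0 to +36 mm.
- jig_mouth (a point): centre of the open mouth of the two guide rails, on top of the bed, at jig x = -54 mm. The rails stand 7 mm above the bed. Their flared lead-ins are about 53 mm apart at the mouth and narrow to 41.8 mm at jig x = -30 mm; from there the rails run straight to x = +22 mm. Before the mouth the bed is bare for 50 mm.
- stop_near (a point): fixed mark on the bed at jig x = +30 mm: the nearest place where the END STOP's face can stand. The stop (aluminium cross bar, 13 mm high, two knurled screws at y = +33 and -33 mm with tops 21 mm above the bed) is set 0 to 36 mm beyond it in x; the setting is not measured and must be felt. It holds against about 8 N and slips back under more; 2 mm counts as shifted.
- roller_axle (a point): axle of the free-turning steel roller (24 mm diameter, 7 mm wide) at the front end of the sprung hold-down arm; at rest at jig x = +15 mm, z = 36 mm, so the roller's underside is 12 mm above the bed, and 16 mm above it when it rests on a loaded block's slot floor. The arm's pivot is 94 mm behind it in jig x, at z = 36 mm.
- hold_down (a joint): angle of the sprung arm (rad): 0 = down at rest, grows as the roller is lifted (to 0.6); 0.04 on a loaded block. It presses with about 3.5 N at rest, 5.5 N on the block. Nosing the block in takes a push of about 5 N, from the block's origin at jig x = -24 mm to about -15 mm; after that the roller runs along the slot and the push drops to sliding friction (2 to 5 N).
- nut_m12_1: bystander: a second hexagon nut of the same size, nearer the robot; origin at the centre of its underside
- nut_m12_0: bystander: hexagon nut, 19 by 22 by 11 mm; origin at the centre of its underside
- hex_key: bystander: black L-shaped hex key, 38 by 114 by 8 mm, lying flat; origin at the middle of its outline, on its underside
Things that resemble listed ones, but are neither listed nor needed, are in the scene too. Of the things that look like the clamp_block, the largest one is meant.

How it is judged:
On the way, in this order (a step that is already met when the one before it is completed fails the run):
1. the block's nose has pushed the sprung arm up (value of joint hold_down above 0.02 rad and contact force between clamp_block and hold_down above 1 N).
2. the block is pressed home against the end stop (over 2 N) with the roller in its slot (contact force between clamp_block and end_stop_c1 above 2 N and contact force between clamp_block and hold_down above 2 N), for 0.1 s.
At the end, for the whole second after the job is handed in: the block lies flat on the jig's bed between the rails, slot up, its leading end within 2 mm of the end stop and square to it (4 degrees), at rest, and the sprung roller bears on its slot floor with more than 3 N (horizontal distance between clamp_block and end_stop_c1 below 0.038 m and angle between the y axis of clamp_block and the x axis of jig, either way round below 0.07 rad and z of clamp_block in the frame of jig between 0.01 and 0.014 m and angle between clamp_block's own z axis and vertical below 0.05 rad and contact force between clamp_block and hold_down above 3 N and value of joint hold_down between 0.03 and 0.06 rad and linear speed of clamp_block below 0.01 m/s); the robot touches nothing.
It fails at once if the end stop is shifted by more than 2 mm (distance of end_stop_c1 from where it was at the start of the episode above 0.002 m).
It fails at once if a bystander is moved by more than 15 mm (distance of any of nut_m12_1, nut_m12_0, hex_key from where it was at the start of the episode above 0.015 m).
It also fails if it takes over 70 s, if anything falls off the work surface, if the arm or the gripper's body presses on something with over 40 N, if the wrist force passes 120 N, or if a joint passes its speed limit or range.

## Working session

There is one attempt and no reset: what is moved stays moved. The work goes in short steps, Python scripts to look and compute and a tool call to move; the robot and the scene stay as the last step left them, time stands still between calls to the robot, and variables do not carry over. Pictures are saved under pics/ and viewed, and the job is handed in when it is done.

Besides the shell and the picture viewer there is one more tool, called after "Emit:" as name(argument=value, ...), one argument or row to a line, values as JSON. move_arm: Moves the arm, as the interface text tells. Its arguments: {"type":"object","properties":{"targets":{"type":"array","items":{"type":"number"}},"force":{"type":"number"}},"required":["targets"]}

```bash
mkdir -p pics; python3 - <<'E'
from bench import *
import cv2
print(observe())
for n in ["scene","top","wrist"]:
    im=read_camera(n); cv2.imwrite(f"pics/{n}0.png",im[:,:,::-1]); print(n,camera_model(n))
print(grip_point_offset)
E
```

```text
{'t': 0.0, 'joint_positions': array([ 9.54692483e-01,  3.81173509e-01,  1.29824154e+00, -1.60513515e-05,
        1.46359493e+00, -2.15331461e-01]), 'dq': array([-6.71943168e-05,  1.11310974e-03,  1.03459371e-04, -9.73172716e-04,
        6.05834705e-04, -1.55587875e-03]), 'tau': array([-1.39613639e-03, -4.37932134e+01, -2.24550712e+01,  7.12427823e-02,
        3.52677063e-02, -1.11534523e-04]), 'tool_pos': array([0.21442897, 0.50617684, 0.23815633]), 'eef_rot': array([-6.25213316e-01, -3.07818196e+00,  2.04647493e-03]), 'force': array([ 0.33247532, -0.34661877,  0.67128479]), 'moment': array([ 0.0371769 ,  0.02160206, -0.00554695]), 'grip_width': 0.08817739046912815}
scene {'mtx': array([[424.91107651,   0.        , 324.12080592],
       [  0.        , 424.91107651, 198.73641721],
       [  0.        ,   0.        ,   1.        ]]), 'world_to_cam': array([[ 0.58457836, -0.81092554, -0.02584391, -0.33839804],
       [-0.36138247, -0.23172916, -0.9031635 ,  0.30467839],
       [ 0.72640956,  0.53730938, -0.42851812,  0.39870502],
       [ 0.        ,  0.        ,  0.        ,  1.       
[... 272 characters left out ...]
0.02485294, -0.16234632,  0.61963582],
       [ 0.16251147,  0.00476235, -0.98669516,  0.84089669],
       [ 0.        ,  0.        ,  0.        ,  1.        ]])}
wrist {'mtx': array([[343.21738702,   0.        , 322.22861753],
       [  0.        , 343.21738702, 200.28084575],
       [  0.        ,   0.        ,   1.        ]]), 'tool_from_camera': array([[ 5.16468574e-04, -9.45752987e-01, -3.24886165e-01,
         8.42438714e-02],
       [ 9.99999860e-01,  5.25824272e-04,  5.90010532e-05,
         2.81083948e-04],
       [ 1.15032609e-04, -3.24886150e-01,  9.45753126e-01,
        -1.46376389e-01],
       [ 0.00000000e+00,  0.00000000e+00,  0.00000000e+00,
         1.00000000e+00]])}
0.0187
```

View pics/top0.png

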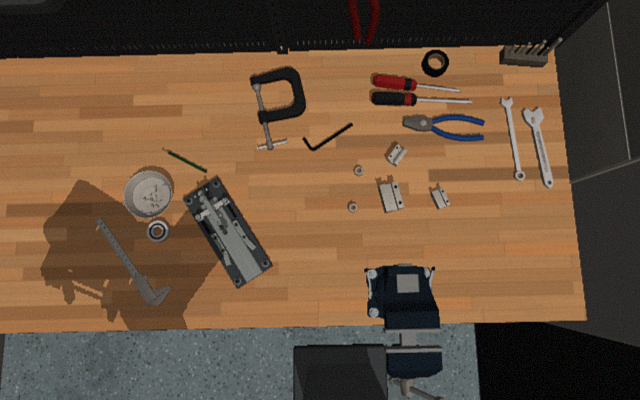

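View pics/scene0.png

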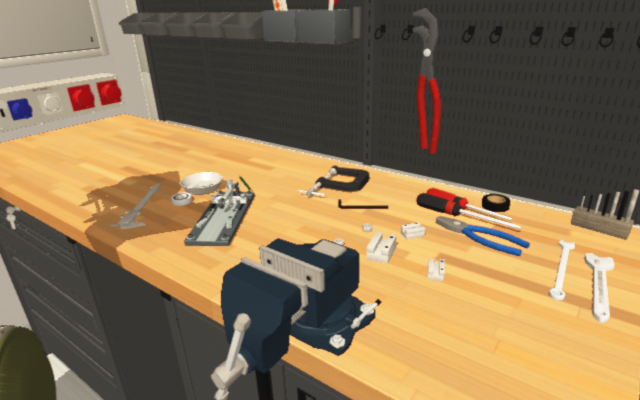

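View pics/wrist0.png

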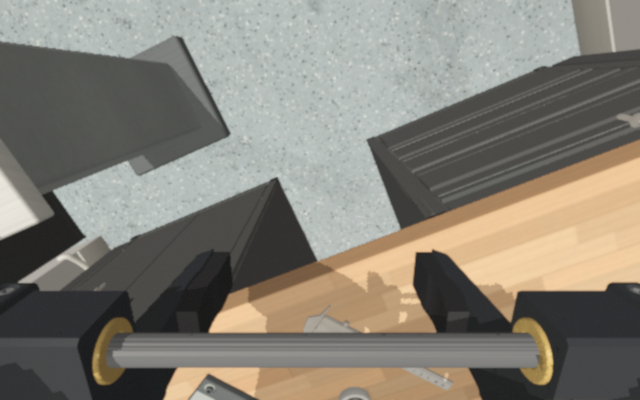

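Top view: three slotted blocks at about (390,195), (397,153) and (440,196); the one at (390,195) looks largest. The jig is at about (228,232), with the roller and arm at its upper-left end and the bare bed towards the lower right. I'll crop both to confirm.

```bash
cat > h.py <<'E'
import numpy as np, cv2
from bench import *
from scipy.spatial.transform import Rotation as R
def cam(name,st=None):
    m=camera_model(name)
    if name!="wrist":
        W=np.linalg.inv(m["world_to_cam"])
    else:
        T=np.eye(4);T[:3,:3]=R.from_rotvec(st["eef_rot"]).as_matrix();T[:3,3]=st["tool_pos"]
        W=T@m["tool_from_camera"]
    return m["mtx"],W
def cast(K,W,uv,z):
    uv=np.atleast_2d(np.array(uv,float))
    d=np.c_[(uv-[K[0,2],K[1,2]])/[K[0,0],K[1,1]],np.ones(len(uv))]@W[:3,:3].T
    o=W[:3,3]; return o+d*((z-o[2])/d[:,2])[:,None]
def proj(K,W,p):
    p=np.atleast_2d(np.array(p,float)); c=(p-W[:3,3])@W[:3,:3]
    return c[:,:2]/c[:,2:]*[K[0,0],K[1,1]]+[K[0,2],K[1,2]]
E
python3 - <<'E'
from h import *
im=cv2.imread("pics/top0.png")
cv2.imwrite("pics/cropA.png",cv2.resize(im[135:225,340:460],None,fx=6,fy=6,interpolation=cv2.INTER_CUBIC))
cv2.imwrite("pics/cropB.png",cv2.resize(im[165:295,170:290],None,fx=4.6,fy=4.6,interpolation=cv2.INTER_CUBIC))
K,W=cam("top");print(W[:3,3])
print(cast(K,W,[(390,195),(397,153),(440,196),(358,170),(352,207),(238,287),(271,263),(184,193),(216,177)],0.0))
E
```

```text
[0.47614133 0.04689352 0.93088369]
[[ 0.63013156 -0.10301694  0.        ]
 [ 0.72609183 -0.12368876  0.        ]
 [ 0.62507548 -0.213932    0.        ]
 [ 0.68896771 -0.03398016  0.        ]
 [ 0.60527425 -0.01748187  0.        ]
 [ 0.43728189  0.23445568  0.        ]
 [ 0.48675319  0.16296971  0.        ]
 [ 0.64628939  0.35718873  0.        ]
 [ 0.68106762  0.28600698  0.        ]]
```

View pics/cropA.png

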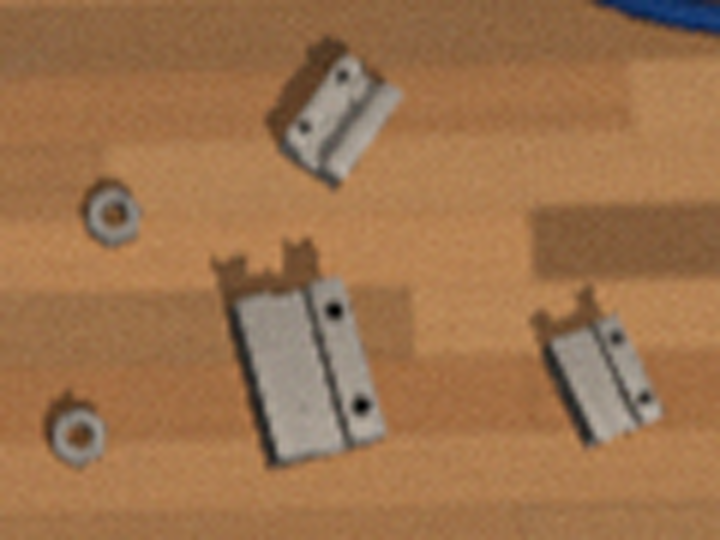

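View pics/cropB.png

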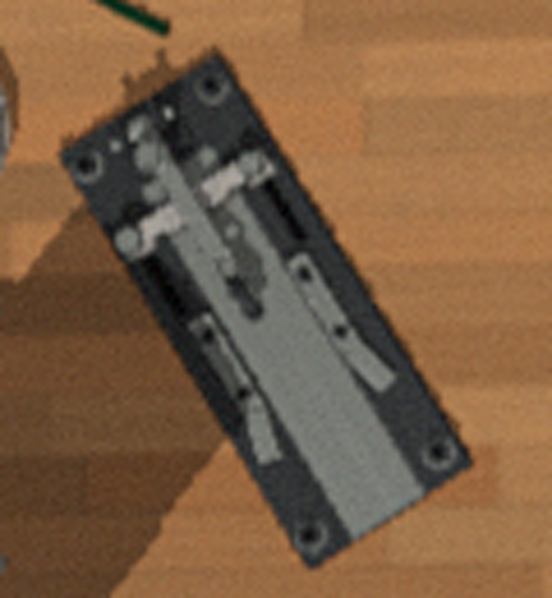

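The largest block, at px (390,195), is clamp_block. The other two are clearly smaller, and its footprint is about 18 px, which matches 40 mm. Now measuring the block and jig from contours.

```bash
python3 - <<'E'
from h import *
im=cv2.imread("pics/top0.png");hsv=cv2.cvtColor(im,cv2.COLOR_BGR2HSV)
K,W=cam("top")
def quad(box,z,smax,vmin=0):
    x0,y0,x1,y1=box
    s=cv2.resize(hsv[y0:y1,x0:x1],None,fx=4,fy=4,interpolation=cv2.INTER_CUBIC)
    m=((s[...,1]<smax)&(s[...,2]>=vmin)).astype(np.uint8)
    c=max(cv2.findContours(m,0,1)[0],key=cv2.contourArea)
    r=cv2.minAreaRect(c); b=(cv2.boxPoints(r)+.5)/4-.5+[x0,y0]
    p=cast(K,W,b,z); 
    print("px",b.round(1).tolist(),"\nw",p.round(4).tolist(),"ctr",p.mean(0).round(4),"len",np.linalg.norm(np.diff(p,axis=0),axis=1).round(4))
    e=[p[1]-p[0],p[2]-p[1]]
    print("yaw",[np.degrees(np.arctan2(v[1],v[0])).round(1) for v in e])
quad((370,165,415,225),.028,60,110)
quad((370,165,415,225),.028,80,90)
quad((172,165,290,295),.012,90)
st=observe();Rm=R.from_rotvec(st["eef_rot"]).as_matrix();print("tool x yaw",np.degrees(np.arctan2(Rm[1,0],Rm[0,0])), "tool y yaw",np.degrees(np.arctan2(Rm[1,1],Rm[0,1])))
print(Rm.round(3))
E
```

```text
px [[378.7, 184.9], [389.6, 181.8], [397.3, 209.2], [386.4, 212.3]] 
w [[0.6484, -0.0751, 0.028], [0.6545, -0.0991, 0.028], [0.5941, -0.1126, 0.028], [0.5881, -0.0888, 0.028]] ctr [ 0.6213 -0.0939  0.028 ] len [0.0248 0.0619 0.0245]
yaw [np.float64(-75.6), np.float64(-167.4)]
px [[378.6, 184.5], [396.8, 179.7], [404.2, 207.6], [386.0, 212.5]] 
w [[0.6491, -0.0749, 0.028], [0.6589, -0.1149, 0.028], [0.5972, -0.1277, 0.028], [0.5877, -0.0881, 0.028]] ctr [ 0.6232 -0.1014  0.028 ] len [0.0412 0.063  0.0407]
yaw [np.float64(-76.3), np.float64(-168.3)]
px [[181.3, 197.9], [217.8, 175.7], [273.1, 266.3], [236.6, 288.6]] 
w [[0.6332, 0.3587, 0.012], [0.6813, 0.279, 0.012], [0.4794, 0.157, 0.012], [0.4346, 0.2349, 0.012]] ctr [0.5571 0.2574 0.012 ] len [0.0932 0.2358 0.0899]
yaw [np.float64(-58.9), np.float64(-148.9)]
tool x yaw 157.03488159300363 tool y yaw 67.0348950002638
[[-0.921  0.39  -0.001]
 [ 0.39   0.921 -0.001]
 [ 0.    -0.001 -1.   ]]
```

Measured sizes match: block 41x62 mm, centre about (0.623,-0.101), long axis at 12°. The bed measures 91x236 mm and jig +x is at about 31°. Next I fly over the jig for a closer wrist view.

Emit:
move_arm(
  targets=[0, 3.4, -3, 0, 0, 0, 6, 0, 3.4, -3, 0, 0, 0, 6, 0, 3.4, -3, 0, 0, 0, 6, 0, 3.4, -3, 0, 0, 0, 6, 0, 3.4, -3, 0, 0, 0, 6],
)

```text
t: 0.65
tool_pos: [0.385, 0.3534, 0.2371]
eef_rot: [0.237, -3.13, 0.003]
force: [0.5, 0.2, -0.1]
grip_width: 0.0884
```

Emit:
move_arm(
  targets=[0, 3.4, -2.7, 0, 0, 0, 6, 0, 3.4, -2.7, 0, 0, 0, 6, 0, 3.4, -2.7, 0, 0, 0, 6, 0, 3.4, -2.7, 0, 0, 0, 6, 0, 0, 0, 0, 0, 0, 0],
)

```text
t: 1.15
tool_pos: [0.5287, 0.236, 0.2356]
eef_rot: [0.905, -3.004, 0.005]
force: [-1.4, 1.1, -0.3]
grip_width: 0.0883
```

```bash
python3 - <<'E'
from h import *
st=observe(); im=read_camera("wrist"); cv2.imwrite("pics/w1.png",im[:,:,::-1])
np.save("w1.npy",np.r_[st["tool_pos"],st["eef_rot"]]); print(st["t"],st["tool_pos"],st["eef_rot"],st["dq"].round(3),st["joint_positions"].round(2))
K,W=cam("top");K2,W2=cam("scene")
# vise anvil triangulation
for z in(.1,.13,.16,.19): 
    p=cast(K,W,[(408,283)],z); print(z,p.round(3),proj(K2,W2,p).round(0))
E
```

```text
1.15 [0.52871196 0.23603523 0.23556814] [ 0.90528476 -3.00423705  0.00528547] [ 0.043 -0.027  0.047  0.023  0.008  0.079] [ 0.22  0.44  1.22 -0.    1.49 -1.94]
0.1 [[ 0.441 -0.113  0.1  ]] [[330. 255.]]
0.13 [[ 0.443 -0.107  0.13 ]] [[327. 235.]]
0.16 [[ 0.444 -0.101  0.16 ]] [[323. 215.]]
0.19 [[ 0.445 -0.096  0.19 ]] [[320. 195.]]
```

View pics/w1.png

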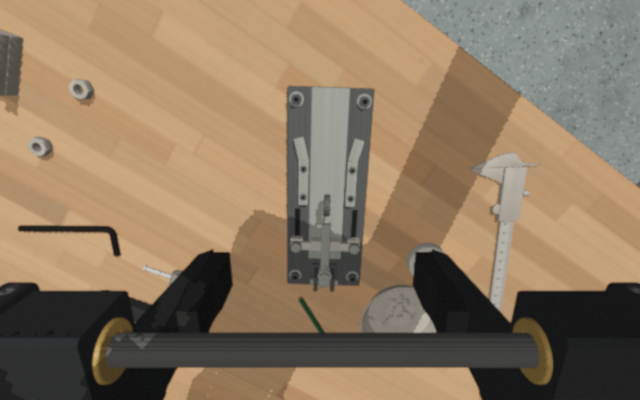

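The wrist view shows the jig upright in the image: open bed end at rows 86–90, mouth at about row 138, roller at about (326,205), end stop bar at about row 246. Vise top is about 0.115 m. Now refining the jig pose.

```bash
python3 - <<'E'
from h import *
im=cv2.imread("pics/w1.png");hsv=cv2.cvtColor(im,cv2.COLOR_BGR2HSV)
s=np.load("w1.npy");K,W=cam("wrist",dict(tool_pos=s[:3],eef_rot=s[3:]))
x0,y0,x1,y1=270,75,390,300
c=cv2.resize(im[y0:y1,x0:x1],None,fx=2.6,fy=2.6,interpolation=cv2.INTER_CUBIC); cv2.imwrite("pics/w1c.png",c)
m=((hsv[y0:y1,x0:x1,1]<70)).astype(np.uint8)
# edges per row on rows 95..240
L=[];Rr=[]
for r in range(95,200):
    c=np.flatnonzero(m[r-y0]); L.append((c.min()+x0-.5,r)) ; Rr.append((c.max()+x0+.5,r))
def fl(p):
    w=cast(K,W,p,.012)[:,:2]
    for _ in range(3):
        vx,vy,cx,cy=cv2.fitLine(w.astype(np.float32),cv2.DIST_HUBER,0,1e-4,1e-4).ravel()
        d=abs((w-[cx,cy])@[-vy,vx]); w=w[d<.003]
    if vx<0:vx,vy=-vx,-vy
    return np.array([cx,cy]),np.array([vx,vy]),len(w)
for e in(L,Rr):
    a,b,n=fl(e);print(a,np.degrees(np.arctan2(b[1],b[0])),n)
for r in(84,86,88,90,100,150,180,200,240): print(r,np.flatnonzero(m[r-y0])[[0,-1]]+x0 if m[r-y0].any() else None)
for cc in (295,300,320,350,365): print("col",cc,np.flatnonzero(m[:,cc-x0])[[0,-1]]+y0)
E
```

```text
[0.5344686  0.19365655] 31.71202 105
[0.4859975  0.26719716] 31.657164 105
84 None
86 [289 299]
88 [288 358]
90 [288 373]
100 [288 372]
150 [288 368]
180 [288 366]
200 [288 364]
240 [288 361]
col 295 [ 86 282]
col 300 [ 87 283]
col 320 [ 87 286]
col 350 [ 88 284]
col 365 [ 89 197]
```

View pics/w1c.png

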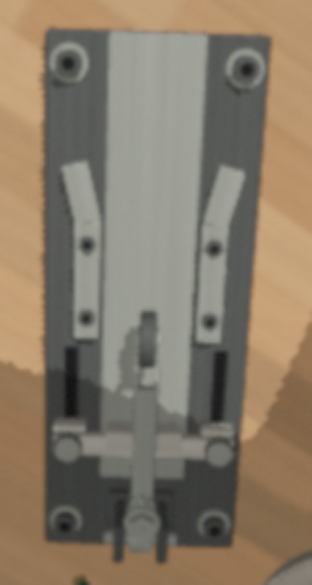

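```bash
python3 - <<'E'
from h import *
s=np.load("w1.npy");K,W=cam("wrist",dict(tool_pos=s[:3],eef_rot=s[3:]))
a=np.radians(31.68);ex=np.array([np.cos(a),np.sin(a)]);ey=np.array([-ex[1],ex[0]])
n=lambda p:(p[:,:2]@ex,p[:,:2]@ey)
f=cast(K,W,[(290,85.5),(320,86.5),(365,88.5)],.012);b=cast(K,W,[(295,282.5),(350,284.5)],.012)
print("front",n(f),"back",n(b), "bed len", n(b)[0].mean()-n(f)[0].mean())
x0=(n(f)[0].mean()+.105+n(b)[0].mean()-.129)/2
print("origin s",x0)
o=x0*ex-.0719*ey; print("origin",o)
q=lambda c:[(270+u/2.6-.3,75+v/2.6-.3) for u,v in c]
pr=lambda nm,c,z:print(nm,np.c_[np.array(n(cast(K,W,q(c),z)))].T*1000-np.array([x0*1000,-71.9]))
pr("rails inner top",[(99,250),(197,250),(99,320),(195,320)],.019)
pr("mouth",[(88,160),(221,165)],.019)
pr("roller top/left/right",[(147,312),(147,365)],.036)
pr("stop front edge at z=25",[(100,433),(182,433)],.025)
E
```

```text
front (array([0.49265441, 0.49261304, 0.49303747]), array([-0.11336638, -0.0826465 , -0.03645005])) back (array([0.72416568, 0.72467359]), array([-0.10650011, -0.03820311])) bed len 0.231651325355003
origin s 0.5965939709183404
origin [0.54545823 0.25212951]
rails inner top [[-16.66062174 -21.2727402 ]
 [-18.03179212  19.63725333]
 [ 14.12923197 -20.67294168]
 [ 12.74284208  20.46235517]]
mouth [[-53.84185622 -26.44579508]
 [-53.62348176  27.41988489]]
roller top/left/right [[ 4.40447269 -0.58529488]
 [27.52246259  0.26368632]]
stop front edge at z=25 [[ 64.54108467 -18.99772074]
 [ 63.31279781  17.10092976]]
```

The jig fit is consistent: bed length 232 mm, rails 41 mm apart, mouth at -54, roller from 4 to 27.5 mm. Origin is (0.5455,0.2521), yaw 31.7°. Now over to the block.

Emit:
move_arm(
  targets=[0, 1, -4.3, -0.5, 0, 0, -2.7, 0, 1, -4.3, -0.5, 0, 0, -2.7, 0, 1, -4.3, -0.5, 0, 0, -2.7, 0, 1, -4.3, -0.5, 0, 0, -2.7, 0, 1, -4.3, -0.5, 0, 0, -2.7],
)

```text
t: 1.7
tool_pos: [0.5735, 0.0252, 0.2103]
eef_rot: [0.541, -3.09, -0.001]
force: [0.9, -0.1, -0.4]
grip_width: 0.088
```

Emit:
move_arm(
  targets=[0, 1, -4.2, -1.2, 0, 0, -2.7, 0, 1, -4.2, -1.2, 0, 0, -2.7, 0, 1, -4.2, -1.2, 0, 0, -2.6, 0, 0, 0, 0, 0, 0, 0],
)

```text
t: 2.1
tool_pos: [0.6028, -0.1049, 0.1725]
eef_rot: [0.305, -3.121, -0.003]
force: [-0.6, 0.4, -0.6]
grip_width: 0.0884
```

```bash
python3 - <<'E'
from h import *
st=observe(); im=read_camera("wrist"); cv2.imwrite("pics/w2.png",im[:,:,::-1])
np.save("w2.npy",np.r_[st["tool_pos"],st["eef_rot"]]); print(st["t"],st["tool_pos"],st["eef_rot"],st["dq"].round(3))
E
```

```text
2.1 [ 0.60276204 -0.10489977  0.17245369] [ 3.05345395e-01 -3.12085367e+00 -2.86847501e-03] [ 0.069 -0.045  0.033  0.027  0.018  0.026]
```

View pics/w2.png

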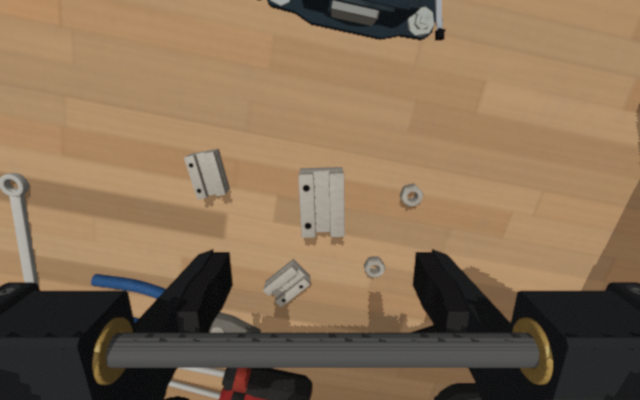

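```bash
python3 - <<'E'
from h import *
im=cv2.imread("pics/w2.png");hsv=cv2.cvtColor(im,cv2.COLOR_BGR2HSV)
s=np.load("w2.npy");K,W=cam("wrist",dict(tool_pos=s[:3],eef_rot=s[3:]))
x0,y0,x1,y1=285,155,365,255
cv2.imwrite("pics/w2c.png",cv2.resize(im[y0:y1,x0:x1],None,fx=6,fy=6,interpolation=cv2.INTER_CUBIC))
for smax,vmin in((60,110),(60,90),(50,120)):
    h=cv2.resize(hsv[y0:y1,x0:x1],None,fx=4,fy=4,interpolation=cv2.INTER_CUBIC)
    m=((h[...,1]<smax)&(h[...,2]>vmin)).astype(np.uint8)
    c=max(cv2.findContours(m,0,1)[0],key=cv2.contourArea)
    b=(cv2.boxPoints(cv2.minAreaRect(c))+.5)/4-.5+[x0,y0]
    p=cast(K,W,b,.028);e=p[1]-p[0],p[2]-p[1]
    print(b.round(1).tolist(),p.mean(0).round(4),[np.linalg.norm(v).round(4) for v in e],[np.degrees(np.arctan2(v[1],v[0])).round(1) for v in e])
E
```

```text
[[297.9, 168.1], [343.4, 167.1], [345.0, 236.3], [299.4, 237.3]] [ 0.6203 -0.1019  0.028 ] [np.float64(0.0395), np.float64(0.0657)] [np.float64(102.5), np.float64(13.6)]
[[297.9, 168.1], [343.4, 167.1], [345.0, 236.3], [299.4, 237.3]] [ 0.6203 -0.1019  0.028 ] [np.float64(0.0395), np.float64(0.0657)] [np.float64(102.5), np.float64(13.6)]
[[298.1, 168.4], [343.0, 167.4], [344.5, 236.0], [299.7, 237.0]] [ 0.6203 -0.102   0.028 ] [np.float64(0.0389), np.float64(0.0651)] [np.float64(102.5), np.float64(13.6)]
```

View pics/w2c.png

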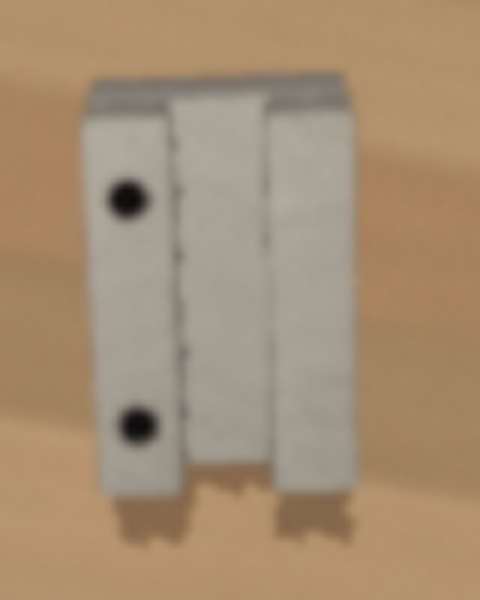

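The crop shows one slotted block with 13 mm walls, with its near end face also visible. I'll use the top-face corners only.

```bash
python3 - <<'E'
from h import *
s=np.load("w2.npy");K,W=cam("wrist",dict(tool_pos=s[:3],eef_rot=s[3:]))
b=(np.array([(83,116),(355,109),(358,490),(101,495)])+.5)/6-.5+[285,155]
p=cast(K,W,b,.028);print(p.round(4),p.mean(0))
for i,j in((0,1),(1,2),(2,3),(0,3)):
    v=p[j]-p[i];print(np.linalg.norm(v).round(4),np.degrees(np.arctan2(v[1],v[0])).round(1))
st=observe();Rm=R.from_rotvec(st["eef_rot"]).as_matrix();print(np.degrees(np.arctan2(Rm[1],Rm[0])),Rm[:,2],st["tool_pos"])
E
```

```text
[[ 0.5975 -0.1269  0.028 ]
 [ 0.5888 -0.0883  0.028 ]
 [ 0.6479 -0.0749  0.028 ]
 [ 0.6564 -0.1138  0.028 ]] [ 0.62264182 -0.10098793  0.028     ]
0.0396 102.7
0.0606 12.8
0.0398 -77.6
0.0604 12.6
[-168.6691826   101.33003168  160.71651007] [-0.00527987  0.00184727 -0.99998436] [ 0.60258423 -0.10259799  0.17339002]
```

Emit:
move_arm(
  targets=[0, 1, -0.1, -3, 0, 0, 1.3, 0, 0, 0, -4, 0, 0, 0, 0, 0, 0, -4, 0, 0, 0, 0, 0, 0, 0, 0, 0, 0],
)

```text
t: 2.55
tool_pos: [0.6125, -0.0957, 0.064]
eef_rot: [0.354, -3.121, -0.002]
force: [0.1, 0.2, 0.7]
grip_width: 0.088
```

```bash
cat > s.py <<'E'
from h import *
st=observe();Rm=R.from_rotvec(st["eef_rot"]).as_matrix()
a=np.radians(31.7);o=np.array([.5455,.2521]);d=st["tool_pos"][:2]-o
J=[d@[np.cos(a),np.sin(a)],d@[-np.sin(a),np.cos(a)]]
print("t",st["t"],"tcp",st["tool_pos"].round(4),"yaw y",np.degrees(np.arctan2(Rm[1,1],Rm[0,1])).round(2),"z",Rm[:2,2].round(4),"F",st["force"].round(2),"M",st["moment"].round(2),"w",st["grip_width"].round(4),"jig mm",np.round(np.array(J)*1000,1),"Fx_jig",round(float(st["force"][:2]@[np.cos(a),np.sin(a)]),2),"Fy",round(float(st["force"][:2]@[-np.sin(a),np.cos(a)]),2))
E
python3 s.py
```

```text
Traceback (most recent call last):
  File "s.py", line 5, in <module>
    print("t",st["t"],"tcp",st["tool_pos"].round(4),"yaw y",np.degrees(np.arctan2(Rm[1,1],Rm[0,1])).round(2),"z",Rm[:2,2].round(4),"F",st["force"].round(2),"M",st["moment"].round(2),"w",st["grip_width"].round(4),"jig mm",np.round(np.array(J)*1000,1),"Fx_jig",round(float(st["force"][:2]@[np.cos(a),np.sin(a)]),2),"Fy",round(float(st["force"][:2]@[-np.sin(a),np.cos(a)]),2))
                                                                                                                                                                                          ^^^^^^^^^^^^^^^^^^^^^^
AttributeError: 'float' object has no attribute 'round'
```

```bash
sed -i 's/st\["grip_width"\].round(4)/round(float(st["grip_width"]),4)/' s.py; python3 s.py; python3 -c "
from h import *
for i in range(4):
    read_camera('top');s=observe();print(s['t'],s['tool_pos'],s['dq'].round(3))"
```

```text
t 2.55 tcp [ 0.6125 -0.0957  0.064 ] yaw y 102.95 z [-0.0004  0.0015] F [0.11 0.21 0.66] M [0.05 0.   0.02] w 0.088 jig mm [-125.7 -331.1] Fx_jig 0.2 Fy 0.13
2.6 [ 0.61403868 -0.09611828  0.06710379] [-0.01  -0.053 -0.074 -0.     0.028 -0.005]
2.65 [ 0.61519084 -0.09699326  0.06913116] [-0.015 -0.029 -0.041 -0.003  0.001 -0.006]
2.7 [ 0.61581456 -0.09769733  0.07016221] [-0.012 -0.012 -0.014 -0.001 -0.007 -0.002]
2.75 [ 0.61601632 -0.09815376  0.0704958 ] [-0.01  -0.003 -0.002 -0.001 -0.007 -0.003]
```

Emit:
move_arm(
  targets=[0, -0.3, -0.5, -2, 0, 0, -0.3, 0, 0, 0, -1.5, 0, 0, 0, 0, 0, 0, 0, -0.5, 0, 0, 0],
)

```text
schema error: expected a multiple of 7 numbers
```

```bash
python3 -c "
from h import *
for i in range(3): read_camera('top')
"; python3 s.py
```

```text
t 2.9 tcp [ 0.6156 -0.0987  0.0697] yaw y 102.86 z [ 0.0107 -0.0028] F [ 0.48  0.03 -0.17] M [0.07 0.   0.01] w 0.0882 jig mm [-124.7 -335.3] Fx_jig 0.42 Fy -0.23
```

Emit:
move_arm(
  targets=[0, -0.3, -0.5, -2, 0, 0, -0.3, 0, 0, 0, -1.5, 0, 0, 0, 0, 0, 0, -0.5, 0, 0, 0],
)

```text
t: 3.2
tool_pos: [0.6143, -0.1046, 0.0331]
eef_rot: [-0.341, 3.105, -0.012]
force: [-0.2, 0.2, -0.2]
grip_width: 0.0882
```

```bash
for i in 1 2 3 4; do python3 -c "
from h import *
read_camera('top')
"; python3 s.py; done
```

```text
t 3.25 tcp [ 0.6142 -0.1046  0.0328] yaw y 102.53 z [ 0.0177 -0.0055] F [-0.04  0.08 -1.07] M [ 0.1  -0.02 -0.02] w 0.0881 jig mm [-128.9 -339.6] Fx_jig 0.01 Fy 0.09
t 3.3 tcp [ 0.6145 -0.1046  0.0335] yaw y 102.54 z [ 0.0183 -0.0058] F [-0.29 -0.03  0.53] M [ 0.09  0.01 -0.02] w 0.088 jig mm [-128.7 -339.7] Fx_jig -0.26 Fy 0.13
t 3.35 tcp [ 0.6147 -0.1046  0.0339] yaw y 102.54 z [ 0.019 -0.006] F [-0.57  0.12  0.41] M [0.08 0.02 0.02] w 0.0884 jig mm [-128.5 -339.8] Fx_jig -0.42 Fy 0.4
t 3.4 tcp [ 0.6148 -0.1046  0.0342] yaw y 102.55 z [ 0.0195 -0.0062] F [0.74 0.11 0.25] M [-0.02 -0.01  0.03] w 0.088 jig mm [-128.4 -339.9] Fx_jig 0.69 Fy -0.3
```

Small tilt drift (about 1°); I'll correct it during the final descent.

Emit:
move_arm(
  targets=[0, -0.2, 0.1, -1.2, 0.35, 1.1, 0, 0, 0, 0, -0.9, 0, 0, 0],
)

```text
t: 3.6
tool_pos: [0.6138, -0.1038, 0.0143]
eef_rot: [-0.343, 3.12, -0.002]
force: [0.1, -0.1, 0.2]
grip_width: 0.0878
```

```bash
python3 -c "
from h import *
for i in range(3): read_camera('top')
s=observe();im=read_camera('wrist');cv2.imwrite('pics/w3.png',im[:,:,::-1])
"; python3 s.py
```

```text
t 3.8 tcp [ 0.6137 -0.1038  0.0145] yaw y 102.56 z [ 0.0028 -0.001 ] F [ 0.73 -0.56  0.18] M [ 0.03 -0.04 -0.02] w 0.0879 jig mm [-129.  -338.6] Fx_jig 0.32 Fy -0.86
```

View pics/w3.png

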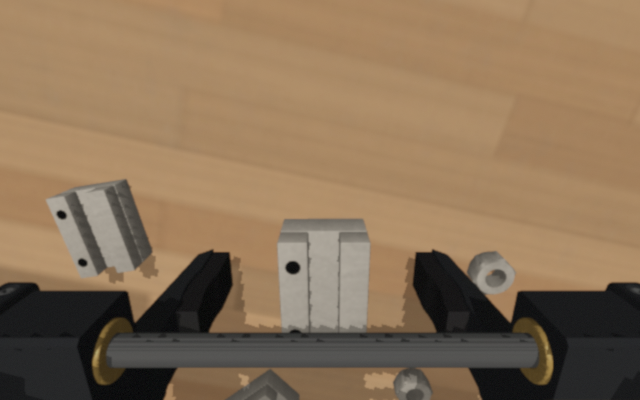

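The block (cols 280–369, centre 324) sits centred between the fingers, with the nuts well clear. Closing.

Emit:
move_arm(
  force=25,
  targets=[0, 0, 0, -0.2, 0, 0, 0, 1, 0, 0, 0, 0, 0, 0, 1, 0, 0, 0, 0, 0, 0, 1, 0, 0, 0, 0, 0, 0, 1, 0, 0, 0, 0, 0, 0],
)

```text
t: 4.3
tool_pos: [0.6141, -0.1039, 0.0132]
eef_rot: [-0.343, 3.119, -0.003]
force: [-0.2, -0.4, 0.2]
grip_width: 0.0582
```

Emit:
move_arm(
  targets=[1, 0, 0, 0, 0, 0, 0, 1, 0, 0, 0, 0, 0, 0, 1, 0, 0, 0, 0, 0, 0, 1, 0, 0, 0, 0, 0, 0],
)

```text
t: 4.7
tool_pos: [0.6141, -0.1039, 0.0134]
eef_rot: [-0.343, 3.119, -0.003]
force: [0.8, -0.7, -1.2]
grip_width: 0.0394
```

```bash
python3 s.py
```

```text
t 4.7 tcp [ 0.6141 -0.1039  0.0134] yaw y 102.56 z [ 0.0045 -0.0016] F [ 0.77 -0.72 -1.19] M [0.04 0.02 0.  ] w 0.0394 jig mm [-128.7 -338.9] Fx_jig 0.28 Fy -1.02
```

Gripped at 39.4 mm. Lifting and carrying towards the jig.

Emit:
move_arm(
  targets=[1, 0, 0, 3, 0, 0, 0, 1, 0, 0, 4, 0, 0, 0, 1, 0, 0, 4, 0, 0, 0, 1, -1, 3, 0, 0, 0, 2, 1, -1.8, 3.8, 0, 0, 0, 2.5],
)

```text
t: 5.2
tool_pos: [0.5852, -0.0379, 0.1249]
eef_rot: [-0.46, 3.107, -0.002]
force: [-0.7, 0.7, -2.5]
grip_width: 0.0394
```

Emit:
move_arm(
  targets=[1, -1.8, 3.8, 0, 0, 0, 2.5, 1, -1.8, 3.8, 0, 0, 0, 2.5, 1, -1.8, 3.8, 0, 0, 0, 2.5, 1, -1.8, 3.8, 0, 0, 0, 2.5, 1, -1.5, 3, 0, 0, 0, 2],
)

```text
t: 5.7
tool_pos: [0.493, 0.1503, 0.1247]
eef_rot: [-0.793, 3.039, -0.001]
force: [-0.1, -0.5, -1.8]
grip_width: 0.0396
```

```bash
python3 -c "
from h import *
for i in range(4): read_camera('top')
im=read_camera('wrist');cv2.imwrite('pics/w4.png',im[:,:,::-1])
"; python3 s.py
```

```text
t 5.95 tcp [0.4947 0.1482 0.1248] yaw y 119.12 z [ 0.0016 -0.0012] F [-0.02  0.59 -1.64] M [ 0.06  0.02 -0.05] w 0.0398 jig mm [-97.8 -61.7] Fx_jig 0.29 Fy 0.51
```

View pics/w4.png

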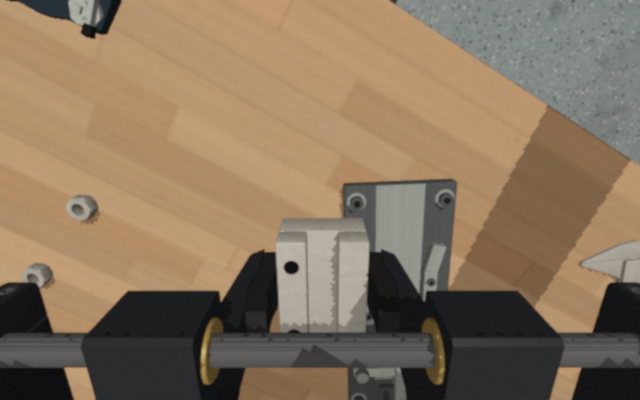

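Block held square in the grip, with the jig to its right in the image. Moving across to the centre line and partly down.

Emit:
move_arm(
  targets=[1, -1.5, 2.7, -1, 0, 0, 1.3, 1, -1.5, 2.7, -2, 0, 0, 1.3, 1, 0, 0, -2, 0, 0, 0, 1, 0, 0, -1.5, 0, 0, 0],
)

```text
t: 6.35
tool_pos: [0.4685, 0.1998, 0.0594]
eef_rot: [-0.845, 3.017, -0.005]
force: [0.1, -0.2, -1.7]
grip_width: 0.0399
```

```bash
python3 -c "
from h import *
for i in range(4): read_camera('top')
im=read_camera('wrist');cv2.imwrite('pics/w5.png',im[:,:,::-1])
"; python3 s.py
```

```text
t 6.6 tcp [0.469  0.1998 0.061 ] yaw y 121.29 z [ 0.0099 -0.0005] F [ 0.35  0.6  -1.83] M [0.02 0.02 0.01] w 0.0395 jig mm [-92.6  -4.3] Fx_jig 0.61 Fy 0.32
```

View pics/w5.png

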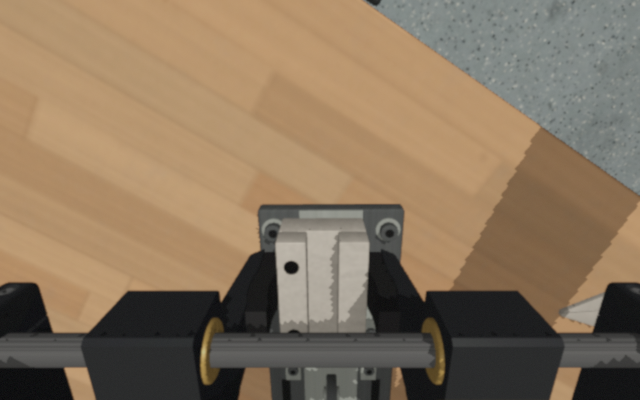

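```bash
python3 - <<'E'
from h import *
st=observe();K,W=cam("wrist",st)
im=cv2.imread("pics/w5.png");hsv=cv2.cvtColor(im,cv2.COLOR_BGR2HSV)
a=np.radians(31.7);o=np.array([.5455,.2521]);M=np.array([[np.cos(a),np.sin(a)],[-np.sin(a),np.cos(a)]])
for r in (215,225,235,245):
    c=np.flatnonzero(hsv[r,240:420,1]<70)+240
    p=cast(K,W,[(c.min()-.5,r),(c.max()+.5,r)],.012)[:,:2]-o
    print(r,c.min(),c.max(),(p@M.T*1000).round(1).tolist())
p=cast(K,W,[(320,204.5)],.012)[:,:2]-o;print(p@M.T*1000)
E
for i in 1 2; do python3 s.py;done
```

```text
215 258 403 [[-100.1, -44.5], [-99.7, 44.7]]
225 259 402 [[-93.5, -44.3], [-93.1, 44.5]]
235 260 401 [[-86.7, -44.1], [-86.3, 44.4]]
245 261 400 [[-79.7, -44.0], [-79.4, 44.3]]
[[-106.76680179   -6.18463616]]
t 6.6 tcp [0.469  0.1998 0.061 ] yaw y 121.29 z [ 0.0099 -0.0005] F [ 0.35  0.6  -1.83] M [0.02 0.02 0.01] w 0.0395 jig mm [-92.6  -4.3] Fx_jig 0.61 Fy 0.32
t 6.6 tcp [0.469  0.1998 0.061 ] yaw y 121.29 z [ 0.0099 -0.0005] F [ 0.35  0.6  -1.83] M [0.02 0.02 0.01] w 0.0395 jig mm [-92.6  -4.3] Fx_jig 0.61 Fy 0.32
```

The jig centre line is confirmed to 0.2 mm, so I correct by +4.3 mm across, +0.4° yaw and 0.6° tilt, and lower.

Emit:
move_arm(
  targets=[1, -0.4, 0.3, -0.8, 0, 0.6, 0.4, 1, 0, 0, -1.2, 0, 0, 0],
)

```text
t: 6.8
tool_pos: [0.4666, 0.2026, 0.0427]
eef_rot: [-0.855, 3.019, -0.001]
force: [0.2, -0.1, -2.7]
grip_width: 0.0402
```

```bash
python3 -c "
from h import *
for i in range(4): read_camera('top')
"; python3 s.py
```

```text
t 7.0 tcp [0.4662 0.2025 0.0424] yaw y 121.63 z [0.0024 0.0001] F [ 0.38  0.28 -1.45] M [ 0.05  0.06 -0.03] w 0.0397 jig mm [-93.5  -0.6] Fx_jig 0.47 Fy 0.04
```

Emit:
move_arm(
  targets=[1, 0, 0.1, -0.7, 0, 0.1, 0, 1, 0, 0, -0.7, 0, 0, 0, 1, 0, 0, -0.1, 0, 0, 0],
)

```text
t: 7.3
tool_pos: [0.4668, 0.2037, 0.0275]
eef_rot: [-0.856, 3.02, -0.0]
force: [-0.5, 0.5, -1.8]
grip_width: 0.0397
```

```bash
python3 -c "
from h import *
for i in range(3): read_camera('top')
"; python3 s.py
```

```text
t 7.45 tcp [0.4671 0.2037 0.0281] yaw y 121.64 z [0.0036 0.0007] F [-0.36 -1.22 -2.44] M [ 0.05  0.01 -0.01] w 0.0398 jig mm [-92.1   0. ] Fx_jig -0.95 Fy -0.84
```

Emit:
move_arm(
  targets=[1, 0, 0, -0.2, 0, 0.2, 0, 1, 0, 0, -0.15, 0, 0, 0, 1, 0, 0, 0, 0, 0, 0],
)

```text
t: 7.75
tool_pos: [0.4674, 0.2038, 0.0255]
eef_rot: [-0.856, 3.021, 0.001]
force: [-0.0, 0.4, -1.3]
grip_width: 0.0398
```

```bash
python3 -c "
from h import *
for i in range(3): read_camera('top')
im=read_camera('wrist');cv2.imwrite('pics/w6.png',im[:,:,::-1])
im=read_camera('scene');cv2.imwrite('pics/s6.png',cv2.resize(im[160:260,160:280,::-1],None,fx=5,fy=5,interpolation=cv2.INTER_CUBIC))
"; python3 s.py
```

```text
t 8.0 tcp [0.4674 0.2038 0.0254] yaw y 121.64 z [0.0009 0.0008] F [-0.7  -0.1   1.68] M [ 0.    0.1  -0.04] w 0.0398 jig mm [-91.9  -0.1] Fx_jig -0.65 Fy 0.29
```

View pics/s6.png

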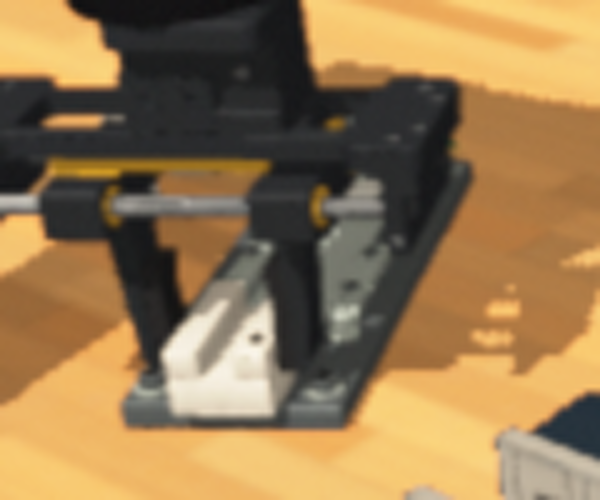

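Contact felt (Fz -2 → +1.7 N) at exactly the predicted height. The scene crop shows the block flat on the bed before the mouth, slot up. Sliding in.

Emit:
move_arm(
  targets=[1, 0.85, 0.53, 0, 0, 0, 0, 1, 0.85, 0.53, 0, 0, 0, 0, 1, 0.4, 0.25, 0, 0, 0, 0],
)

```text
t: 8.3
tool_pos: [0.4888, 0.2172, 0.0254]
eef_rot: [0.856, -3.022, -0.001]
force: [-1.4, -1.0, 0.1]
grip_width: 0.0398
```

```bash
python3 -c "
from h import *
for i in range(2): read_camera('top')
"; python3 s.py
```

```text
t 8.4 tcp [0.4887 0.2172 0.0254] yaw y 121.64 z [-0.      0.0005] F [-0.23  0.43 -0.68] M [ 0.13 -0.15  0.06] w 0.0396 jig mm [-66.7   0.1] Fx_jig 0.03 Fy 0.49
```

Emit:
move_arm(
  targets=[1, 0.6, 0.37, 0, 0, 0, 0, 1, 0.6, 0.37, 0, 0, 0, 0],
)

```text
t: 8.6
tool_pos: [0.4999, 0.2244, 0.0255]
eef_rot: [0.856, -3.02, -0.0]
force: [-1.1, -1.1, 1.5]
grip_width: 0.0397
```

```bash
python3 -c "
from h import *
for i in range(2): read_camera('top')
"; python3 s.py
```

```text
t 8.7 tcp [0.5007 0.2247 0.0254] yaw y 121.65 z [-0.0009  0.0001] F [1.03 0.42 0.33] M [ 0.09 -0.2   0.04] w 0.0399 jig mm [-52.5   0.3] Fx_jig 1.1 Fy -0.18
```

Emit:
move_arm(
  targets=[1, 0.68, 0.42, 0, 0, 0, 0, 1, 0.68, 0.42, 0, 0, 0, 0],
)

```text
t: 8.9
tool_pos: [0.5138, 0.233, 0.0255]
eef_rot: [0.856, -3.02, -0.0]
force: [-0.8, -1.0, 0.6]
grip_width: 0.0398
```

```bash
python3 -c "
from h import *
for i in range(2): read_camera('top')
"; python3 s.py
```

```text
t 9.0 tcp [0.5146 0.2334 0.0254] yaw y 121.66 z [-0.0013 -0.0001] F [1.31 0.48 0.49] M [ 0.2  -0.24  0.02] w 0.0401 jig mm [-36.2   0.3] Fx_jig 1.36 Fy -0.28
```

Block is in the rails, with lateral force near zero. Now nosing under the roller in 4 mm rows.

Emit:
move_arm(
  targets=[1, 0.34, 0.21, 0, 0, 0, 0, 1, 0.34, 0.21, 0, 0, 0, 0],
)

```text
t: 9.2
tool_pos: [0.5195, 0.2368, 0.0254]
eef_rot: [0.856, -3.015, 0.001]
force: [-11.2, -8.1, 12.3]
grip_width: 0.0399
```

```bash
python3 s.py
```

```text
t 9.2 tcp [0.5195 0.2368 0.0254] yaw y 121.68 z [-0.0067 -0.0026] F [-11.24  -8.14  12.32] M [-1.38  1.59 -0.08] w 0.0399 jig mm [-30.2   0.6] Fx_jig -13.84 Fy -1.03
```

Emit:
move_arm(
  targets=[1, 0.34, 0.21, 0, 0, 0, 0, 1, 0.34, 0.21, 0, 0, 0, 0],
)

```text
t: 9.4
tool_pos: [0.5228, 0.239, 0.0257]
eef_rot: [0.854, -3.005, 0.005]
force: [-9.2, -8.3, 10.9]
grip_width: 0.0394
```

```bash
python3 s.py
```

```text
t 9.4 tcp [0.5228 0.239  0.0257] yaw y 121.72 z [-0.0164 -0.0079] F [-9.23 -8.31 10.93] M [-1.22  1.36 -0.1 ] w 0.0394 jig mm [-26.2   0.8] Fx_jig -12.22 Fy -2.22
```

The nose is under the roller, but the tool is tilting about 1° and pressing the nose down (Fz 11 N). Levelling before going on.

Emit:
move_arm(
  targets=[1, 0, 0, 0.03, 0.5, -0.9, 0],
)

```text
t: 9.5
tool_pos: [0.5228, 0.2389, 0.0258]
eef_rot: [0.858, -3.021, -0.001]
force: [0.5, -2.4, -5.1]
grip_width: 0.0398
```

```bash
python3 s.py; python3 -c "
from h import *
im=read_camera('wrist');cv2.imwrite('pics/w7.png',im[:,:,::-1])
"; python3 s.py
```

```text
t 9.5 tcp [0.5228 0.2389 0.0258] yaw y 121.72 z [-0.0011  0.0005] F [ 0.53 -2.35 -5.08] M [-0.26  0.08 -0.08] w 0.0398 jig mm [-26.2   0.7] Fx_jig -0.79 Fy -2.28
t 9.55 tcp [0.5224 0.2387 0.0256] yaw y 121.72 z [-0.0006  0.0008] F [-0.45 -1.69 -2.3 ] M [-0.32 -0.   -0.04] w 0.0395 jig mm [-26.7   0.7] Fx_jig -1.27 Fy -1.2
```

View pics/w7.png

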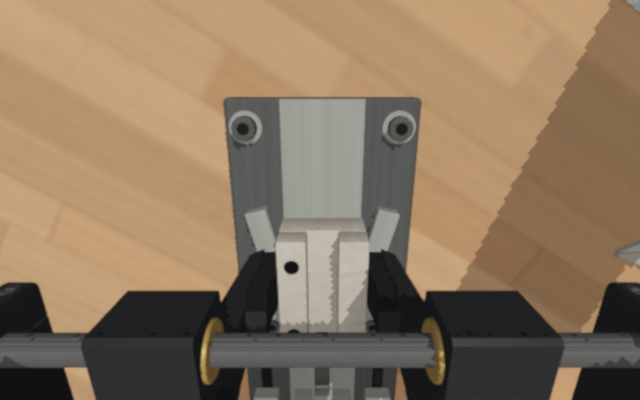

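Emit:
move_arm(
  targets=[1, 0.34, 0.17, 0, 0.1, -0.2, 0],
)

```text
t: 9.65
tool_pos: [0.5242, 0.2397, 0.0253]
eef_rot: [0.858, -3.021, -0.002]
force: [-10.7, -5.5, 9.4]
grip_width: 0.0401
```

```bash
python3 s.py
```

```text
t 9.65 tcp [0.5242 0.2397 0.0253] yaw y 121.72 z [-0.0012  0.001 ] F [-10.72  -5.48   9.41] M [-1.    1.46 -0.05] w 0.0401 jig mm [-24.6   0.6] Fx_jig -12.0 Fy 0.97
```

Emit:
move_arm(
  targets=[1, 0.34, 0.2, 0, 0.1, -0.2, 0],
)

```text
t: 9.75
tool_pos: [0.5264, 0.2411, 0.0254]
eef_rot: [0.858, -3.021, -0.002]
force: [-8.3, -4.6, 7.5]
grip_width: 0.0398
```

```bash
python3 s.py
```

```text
t 9.75 tcp [0.5264 0.2411 0.0254] yaw y 121.72 z [-0.001   0.0012] F [-8.35 -4.63  7.46] M [-0.99  1.13 -0.15] w 0.0398 jig mm [-22.1   0.7] Fx_jig -9.54 Fy 0.45
```

Emit:
move_arm(
  targets=[1, 0.34, 0.2, 0.03, 0.1, -0.2, 0],
)

```text
t: 9.85
tool_pos: [0.5289, 0.2426, 0.0255]
eef_rot: [-0.858, 3.022, 0.003]
force: [-2.7, -3.4, -0.6]
grip_width: 0.0398
```

```bash
python3 s.py
```

```text
t 9.85 tcp [0.5289 0.2426 0.0255] yaw y 121.72 z [0.     0.0018] F [-2.72 -3.41 -0.64] M [-0.6   0.53 -0.08] w 0.0398 jig mm [-19.1   0.6] Fx_jig -4.1 Fy -1.47
```

Emit:
move_arm(
  targets=[1, 0.34, 0.2, 0.03, 0.1, -0.1, 0],
)

```text
t: 9.95
tool_pos: [0.5316, 0.2442, 0.0255]
eef_rot: [-0.858, 3.022, 0.004]
force: [-4.1, -4.0, 0.6]
grip_width: 0.0397
```

```bash
python3 s.py
```

```text
t 9.95 tcp [0.5316 0.2442 0.0255] yaw y 121.71 z [-0.0006  0.0025] F [-4.08 -4.    0.62] M [-0.6   0.61 -0.11] w 0.0397 jig mm [-16.    0.6] Fx_jig -5.57 Fy -1.25
```

Roller is now in the slot and the push has dropped to 4–5 N. My visual estimate of the stop face is jig x≈64, so contact is expected near TCP jig x≈+25. Going on with checks.

Emit:
move_arm(
  targets=[1, 0.35, 0.21, 0.02, 0, -0.1, 0, 1, 0.35, 0.2, 0.02, 0, -0.1, 0, 1, 0.35, 0.2, 0.02, 0, -0.1, 0],
)

```text
t: 10.25
tool_pos: [0.5396, 0.2491, 0.0254]
eef_rot: [0.857, -3.019, 0.0]
force: [-4.8, -3.8, 2.5]
grip_width: 0.0398
```

```bash
python3 s.py
```

```text
t 10.25 tcp [0.5396 0.2491 0.0254] yaw y 121.71 z [-0.0035 -0.0011] F [-4.84 -3.78  2.48] M [-0.62  0.72 -0.  ] w 0.0398 jig mm [-6.6  0.5] Fx_jig -6.1 Fy -0.67
```

Emit:
move_arm(
  targets=[1, 0.35, 0.2, 0.02, 0, -0.1, 0, 1, 0.35, 0.2, 0.02, 0, -0.1, 0],
)

```text
t: 10.45
tool_pos: [0.5451, 0.2525, 0.0254]
eef_rot: [0.857, -3.017, 0.003]
force: [-5.4, -4.5, 2.3]
grip_width: 0.0396
```

```bash
python3 s.py
```

```text
t 10.45 tcp [0.5451 0.2525 0.0254] yaw y 121.71 z [-0.0049 -0.0032] F [-5.4  -4.49  2.28] M [-0.53  0.77 -0.04] w 0.0396 jig mm [-0.1  0.5] Fx_jig -6.95 Fy -0.98
```

Emit:
move_arm(
  targets=[1, 0.35, 0.2, 0.03, 0.2, -0.4, 0, 1, 0.3, 0.18, 0.02, 0.1, -0.2, 0],
)

```text
t: 10.65
tool_pos: [0.5503, 0.2556, 0.0253]
eef_rot: [-0.858, 3.021, -0.0]
force: [-5.4, -5.2, 4.4]
grip_width: 0.0398
```

```bash
python3 s.py
```

```text
t 10.65 tcp [0.5503 0.2556 0.0253] yaw y 121.72 z [ 0.0009 -0.    ] F [-5.45 -5.24  4.36] M [-0.8   0.88 -0.02] w 0.0398 jig mm [5.9 0.5] Fx_jig -7.39 Fy -1.6
```

Emit:
move_arm(
  targets=[1, 0.3, 0.18, 0.02, 0.1, -0.2, 0, 1, 0.3, 0.18, 0.02, 0.1, -0.2, 0],
)

```text
t: 10.85
tool_pos: [0.5547, 0.2584, 0.0253]
eef_rot: [-0.858, 3.019, 0.0]
force: [-5.8, -4.4, 3.4]
grip_width: 0.0396
```

```bash
python3 s.py;python3 -c "
from h import *
im=read_camera('top');cv2.imwrite('pics/t8.png',cv2.resize(im[165:295,170:290,::-1],None,fx=4.6,fy=4.6,interpolation=cv2.INTER_CUBIC))
im=read_camera('wrist');cv2.imwrite('pics/w8.png',cv2.resize(im[200:400,200:450,::-1],None,fx=3,fy=3,interpolation=cv2.INTER_CUBIC))
"; python3 s.py
```

```text
t 10.85 tcp [0.5547 0.2584 0.0253] yaw y 121.74 z [0.0028 0.0009] F [-5.77 -4.45  3.43] M [-0.72  0.8  -0.01] w 0.0396 jig mm [11.1  0.5] Fx_jig -7.24 Fy -0.75
t 10.95 tcp [0.555  0.2585 0.0253] yaw y 121.73 z [0.0036 0.0013] F [-3.77 -3.67  1.46] M [-0.48  0.55 -0.09] w 0.0398 jig mm [11.5  0.5] Fx_jig -5.14 Fy -1.14
```

View pics/w8.png

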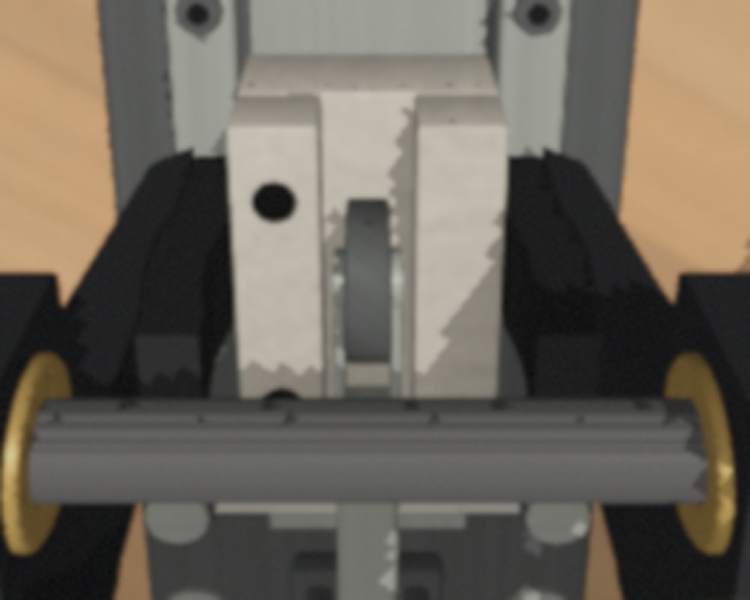

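View pics/t8.png

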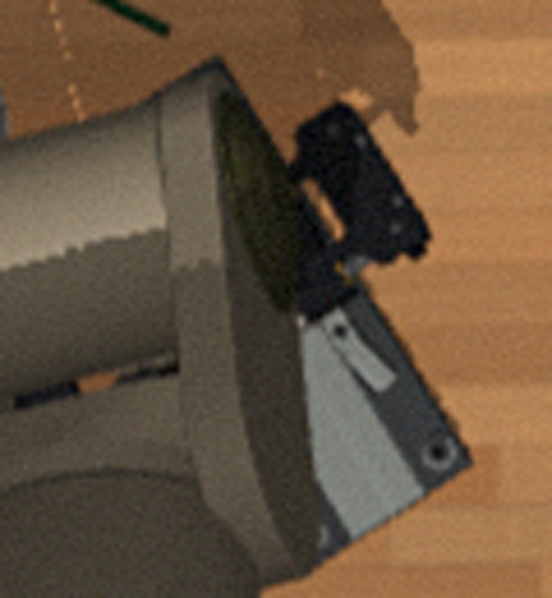

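Wrist crop: roller (crop 366,280) rides centred in the slot, block square between the rails. The top view is hidden by the arm. I'll estimate the remaining gap from the block's rear edge and my stop measurement.

```bash
python3 - <<'E'
from h import *
st=observe();K,W=cam("wrist",st)
a=np.radians(31.7);o=np.array([.5455,.2521]);M=np.array([[np.cos(a),np.sin(a)],[-np.sin(a),np.cos(a)]])
f=lambda u,v,z:((cast(K,W,[(200+u/3-.3,200+v/3-.3)],z)[0,:2]-o)@M.T*1000).round(1)
print("rear bottom",f(250,57,.012),f(490,57,.012),"rear top",f(235,97,.040),f(503,97,.040))
print("roller edges (z=36)",f(347,280,.036),f(388,280,.036))
# stop bar in first view
s=np.load("w1.npy");K,W=cam("wrist",dict(tool_pos=s[:3],eef_rot=s[3:]))
g=lambda u,v,z:((cast(K,W,[(270+u/2.6-.3,75+v/2.6-.3)],z)[0,:2]-o)@M.T*1000).round(1)
for z in(.025,.012): print(z,g(110,433,z),g(178,433,z),g(110,455,z))
im=cv2.imread("pics/w1.png");cv2.imwrite("pics/w1d.png",cv2.resize(im[220:270,280:370],None,fx=8,fy=8,interpolation=cv2.INTER_CUBIC))
E
```

```text
rear bottom [ -8.2 -19.6] [-8.2 20.5] rear top [-13.6 -18.4] [-13.6  19. ]
roller edges (z=36) [19. -3.] [18.9  3.3]
0.025 [ 64.4 -14.5] [63.4 15.4] [ 75.1 -14.3]
0.012 [ 70.6 -14.8] [69.5 16.2] [ 81.7 -14.5]
```

View pics/w1d.png

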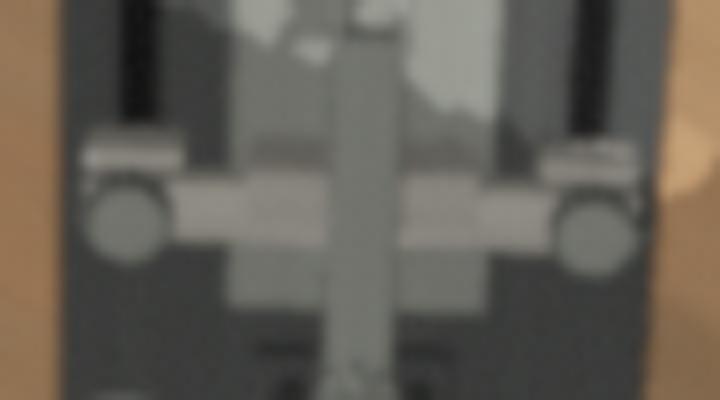

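Stop face measures at jig x≈64 (front face bottom and top rows agree), block origin is now ≈+21, so about 13 mm are left. Three more 3 mm rows, then feel in small steps.

Emit:
move_arm(
  targets=[1, 0.3, 0.18, 0.03, 0, 0, 0, 1, 0.3, 0.18, 0.03, 0, 0, 0],
)

```text
t: 11.15
tool_pos: [0.5594, 0.2613, 0.0253]
eef_rot: [0.858, -3.02, 0.001]
force: [-5.2, -4.9, 2.2]
grip_width: 0.0397
```

```bash
python3 s.py
```

```text
t 11.15 tcp [0.5594 0.2613 0.0253] yaw y 121.73 z [-0.0015 -0.0011] F [-5.16 -4.88  2.2 ] M [-0.61  0.61 -0.02] w 0.0397 jig mm [16.7  0.5] Fx_jig -6.96 Fy -1.44
```

Emit:
move_arm(
  targets=[1, 0.2, 0.12, 0.02, 0, 0, 0],
)

```text
t: 11.25
tool_pos: [0.5607, 0.2621, 0.0253]
eef_rot: [0.858, -3.018, 0.002]
force: [-5.3, -4.5, 4.4]
grip_width: 0.04
```

```bash
python3 s.py
```

```text
t 11.25 tcp [0.5607 0.2621 0.0253] yaw y 121.74 z [-0.004  -0.0023] F [-5.29 -4.51  4.36] M [-0.67  0.75 -0.03] w 0.04 jig mm [18.2  0.5] Fx_jig -6.87 Fy -1.06
```

Emit:
move_arm(
  targets=[1, 0.17, 0.1, 0.02, 0, 0, 0],
)

```text
t: 11.35
tool_pos: [0.5617, 0.2627, 0.0253]
eef_rot: [0.857, -3.015, 0.003]
force: [-5.1, -4.2, 3.3]
grip_width: 0.0403
```

```bash
python3 s.py
```

```text
t 11.35 tcp [0.5617 0.2627 0.0253] yaw y 121.74 z [-0.0063 -0.0035] F [-5.12 -4.17  3.34] M [-0.63  0.66 -0.08] w 0.0403 jig mm [19.4  0.5] Fx_jig -6.55 Fy -0.85
```

Emit:
move_arm(
  targets=[1, 0.15, 0.09, 0.02, 0.2, -0.4, 0],
)

```text
t: 11.45
tool_pos: [0.5626, 0.2632, 0.0253]
eef_rot: [0.859, -3.02, 0.001]
force: [-6.0, -4.9, 3.0]
grip_width: 0.0397
```

```bash
python3 s.py
```

```text
t 11.45 tcp [0.5626 0.2632 0.0253] yaw y 121.74 z [-0.0015 -0.001 ] F [-6.   -4.86  3.  ] M [-0.67  0.64 -0.07] w 0.0397 jig mm [20.4  0.5] Fx_jig -7.66 Fy -0.98
```

Emit:
move_arm(
  targets=[1, 0.15, 0.09, 0.02, 0, -0.1, 0],
)

```text
t: 11.55
tool_pos: [0.5633, 0.2637, 0.0253]
eef_rot: [0.859, -3.019, 0.002]
force: [-5.1, -4.3, 3.5]
grip_width: 0.0396
```

```bash
python3 s.py
```

```text
t 11.55 tcp [0.5633 0.2637 0.0253] yaw y 121.74 z [-0.002  -0.0022] F [-5.09 -4.26  3.47] M [-0.58  0.74 -0.05] w 0.0396 jig mm [21.3  0.5] Fx_jig -6.57 Fy -0.95
```

Emit:
move_arm(
  targets=[1, 0.15, 0.09, 0.02, 0, -0.1, 0],
)

```text
t: 11.65
tool_pos: [0.564, 0.2641, 0.0253]
eef_rot: [0.858, -3.018, 0.004]
force: [-5.1, -5.7, 3.7]
grip_width: 0.0398
```

```bash
python3 s.py
```

```text
t 11.65 tcp [0.564  0.2641 0.0253] yaw y 121.75 z [-0.0028 -0.0035] F [-5.06 -5.73  3.73] M [-0.63  0.76  0.02] w 0.0398 jig mm [22.1  0.5] Fx_jig -7.32 Fy -2.22
```

Emit:
move_arm(
  targets=[1, 0.15, 0.09, 0.02, 0.1, -0.2, 0],
)

```text
t: 11.75
tool_pos: [0.5647, 0.2645, 0.0254]
eef_rot: [0.859, -3.019, 0.004]
force: [-5.4, -4.5, 4.0]
grip_width: 0.0397
```

```bash
python3 s.py
```

```text
t 11.75 tcp [0.5647 0.2645 0.0254] yaw y 121.76 z [-0.0018 -0.003 ] F [-5.41 -4.48  4.01] M [-0.63  0.8  -0.01] w 0.0397 jig mm [22.9  0.5] Fx_jig -6.95 Fy -0.97
```

Emit:
move_arm(
  targets=[1, 0.15, 0.09, 0.02, 0.1, -0.1, 0],
)

```text
t: 11.85
tool_pos: [0.5654, 0.2649, 0.0253]
eef_rot: [0.859, -3.019, 0.003]
force: [-4.7, -4.4, 2.9]
grip_width: 0.0394
```

```bash
python3 s.py
```

```text
t 11.85 tcp [0.5654 0.2649 0.0253] yaw y 121.76 z [-0.0026 -0.0025] F [-4.75 -4.41  2.87] M [-0.59  0.69  0.02] w 0.0394 jig mm [23.6  0.5] Fx_jig -6.36 Fy -1.26
```

Emit:
move_arm(
  targets=[1, 0.15, 0.09, 0.02, 0.1, -0.1, 0],
)

```text
t: 11.95
tool_pos: [0.5658, 0.2652, 0.0253]
eef_rot: [0.859, -3.017, 0.002]
force: [-9.2, -6.9, 5.0]
grip_width: 0.0397
```

```bash
python3 s.py
```

```text
t 11.95 tcp [0.5658 0.2652 0.0253] yaw y 121.77 z [-0.0041 -0.0024] F [-9.22 -6.95  5.03] M [-1.09  1.13 -0.05] w 0.0397 jig mm [24.1  0.5] Fx_jig -11.49 Fy -1.06
```

Contact felt: the push jumped from 6.4 to 11.5 N at TCP jig x=24.1, so about 5 N is on the stop. Holding this target a few camera frames.

```bash
for i in 1 2 3 4; do python3 -c "
from h import *
im=read_camera('wrist');cv2.imwrite('pics/w9.png',cv2.resize(im[200:400,200:450,::-1],None,fx=3,fy=3,interpolation=cv2.INTER_CUBIC))
"; python3 s.py; done
```

```text
t 12.0 tcp [0.5658 0.2652 0.0253] yaw y 121.77 z [-0.0043 -0.0025] F [-7.15 -5.96  4.01] M [-0.9   0.92 -0.03] w 0.0399 jig mm [24.1  0.5] Fx_jig -9.21 Fy -1.31
t 12.05 tcp [0.5658 0.2652 0.0253] yaw y 121.77 z [-0.0041 -0.0024] F [-7.69 -5.37  4.72] M [-0.79  0.88 -0.02] w 0.0399 jig mm [24.1  0.5] Fx_jig -9.37 Fy -0.53
t 12.1 tcp [0.5658 0.2652 0.0254] yaw y 121.77 z [-0.004  -0.0024] F [-6.46 -4.95  4.35] M [-0.8   0.91 -0.04] w 0.0397 jig mm [24.1  0.5] Fx_jig -8.1 Fy -0.82
t 12.15 tcp [0.5658 0.2652 0.0253] yaw y 121.77 z [-0.004  -0.0024] F [-6.9  -5.27  3.48] M [-0.83  0.81 -0.02] w 0.0398 jig mm [24.1  0.5] Fx_jig -8.64 Fy -0.86
```

Stationary at 24.1 with about 9 N total. A firmer press for a few rows, to be certain more than 2 N stays on the stop.

Emit:
move_arm(
  targets=[1, 0.15, 0.09, 0.03, 0.1, -0.2, 0],
)

```text
t: 12.25
tool_pos: [0.5658, 0.2652, 0.0253]
eef_rot: [0.859, -3.017, 0.002]
force: [-9.5, -7.6, 3.9]
grip_width: 0.0394
```

```bash
python3 s.py
```

```text
t 12.25 tcp [0.5658 0.2652 0.0253] yaw y 121.77 z [-0.0047 -0.0028] F [-9.46 -7.59  3.86] M [-1.21  1.26 -0.03] w 0.0394 jig mm [24.1  0.5] Fx_jig -12.04 Fy -1.49
```

Emit:
move_arm(
  targets=[1, 0.17, 0.1, 0.03, 0.1, -0.1, 0],
)

```text
t: 12.35
tool_pos: [0.5658, 0.2652, 0.0254]
eef_rot: [0.858, -3.013, 0.002]
force: [-10.4, -7.9, 5.1]
grip_width: 0.0399
```

```bash
python3 s.py;python3 -c "
from h import *
read_camera('top')";python3 s.py
```

```text
t 12.35 tcp [0.5658 0.2652 0.0254] yaw y 121.78 z [-0.0077 -0.0036] F [-10.42  -7.91   5.07] M [-1.27  1.29 -0.11] w 0.0399 jig mm [24.2  0.5] Fx_jig -13.02 Fy -1.25
t 12.4 tcp [0.5658 0.2652 0.0254] yaw y 121.78 z [-0.008  -0.0036] F [-9.72 -7.48  6.78] M [-1.19  1.21 -0.03] w 0.0398 jig mm [24.2  0.5] Fx_jig -12.19 Fy -1.26
```

Stopped dead at 24.1–24.2 under 12–13 N total (about 6 N on the stop) without giving. Relax, level, then open.

Emit:
move_arm(
  targets=[1, 0, 0, 0, 0.2, -0.4, 0],
)

```text
t: 12.5
tool_pos: [0.5657, 0.2652, 0.0254]
eef_rot: [0.86, -3.02, -0.0]
force: [2.3, 0.9, -1.4]
grip_width: 0.0398
```

```bash
python3 s.py
```

```text
t 12.5 tcp [0.5657 0.2652 0.0254] yaw y 121.78 z [-0.0012 -0.0002] F [ 2.31  0.89 -1.37] M [ 0.19 -0.31 -0.01] w 0.0398 jig mm [24.1  0.5] Fx_jig 2.43 Fy -0.46
```

Emit:
move_arm(
  targets=[0.4, 0, 0, 0, 0, 0, 0, 0, 0, 0, 0, 0, 0, 0, 0, 0, 0, 0, 0, 0, 0, 0, 0, 0, 0, 0, 0, 0, 0, 0, 0, 0, 0, 0, 0],
)

```text
t: 13.0
tool_pos: [0.5669, 0.266, 0.0254]
eef_rot: [-0.859, 3.02, 0.002]
force: [-0.2, 0.1, -0.4]
grip_width: 0.0777
```

Emit:
move_arm(
  targets=[0, 0, 0, 0, 0, 0, 0, 0, 0, 0, 0, 0, 0, 0, 0, 0, 0, 0, 0, 0, 0, 0, 0, 0, 0, 0, 0, 0],
)

```text
t: 13.4
tool_pos: [0.567, 0.2661, 0.0253]
eef_rot: [-0.859, 3.02, 0.002]
force: [-0.5, -0.5, 1.3]
grip_width: 0.0882
```

```bash
python3 s.py;python3 -c "
from h import *
im=read_camera('wrist');cv2.imwrite('pics/w10.png',cv2.resize(im[200:400,200:450,::-1],None,fx=3,fy=3,interpolation=cv2.INTER_CUBIC))"
```

```text
t 13.4 tcp [0.567  0.2661 0.0253] yaw y 121.77 z [0.0014 0.0015] F [-0.46 -0.51  1.33] M [ 0.04 -0.02 -0.04] w 0.0882 jig mm [25.7  0.6] Fx_jig -0.66 Fy -0.19
```

View pics/w10.png

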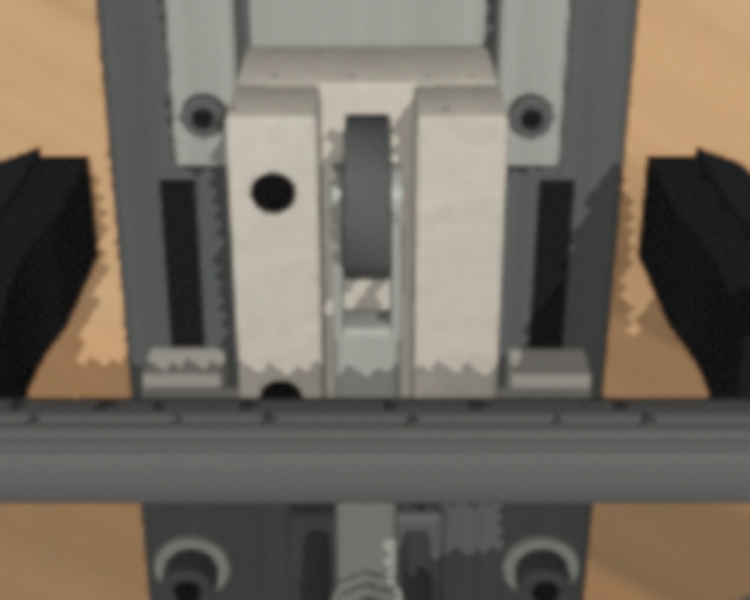

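Fingers are clear on both sides and the roller sits in the slot. Raising straight up to inspect.

Emit:
move_arm(
  targets=[0, 0, 0, 1.5, 0, 0, 0, 0, 0, 0, 3, 0, 0, 0, 0, 0, 0, 4, 0, 0, 0, 0, -1, -0.6, 4, 0, 0, 0, 0, -1, -0.6, 4, 0, 0, 0],
)

```text
t: 13.95
tool_pos: [0.5438, 0.2531, 0.1893]
eef_rot: [0.857, -3.011, -0.002]
force: [0.4, -0.3, 0.4]
grip_width: 0.0882
```

```bash
python3 -c "
from h import *
for i in range(4): read_camera('top')
st=observe();im=read_camera('wrist')[:,:,::-1]
np.save('w11.npy',np.r_[st['tool_pos'],st['eef_rot']])
cv2.imwrite('pics/w11.png',im); cv2.imwrite('pics/w11c.png',cv2.resize(im[60:310,230:410],None,fx=2.4,fy=2.4,interpolation=cv2.INTER_CUBIC))"; python3 s.py
```

```text
t 14.2 tcp [0.5441 0.2533 0.1873] yaw y 121.76 z [-0.0115 -0.0016] F [-0.53  0.37 -0.9 ] M [ 0.05 -0.05 -0.02] w 0.088 jig mm [-0.6  1.7] Fx_jig -0.26 Fy 0.59
```

View pics/w11.png

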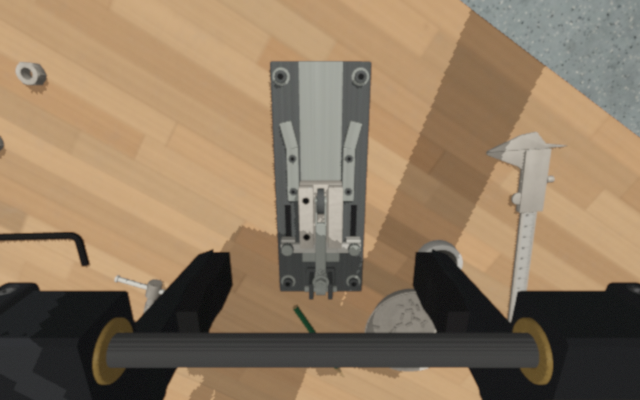

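View pics/w11c.png

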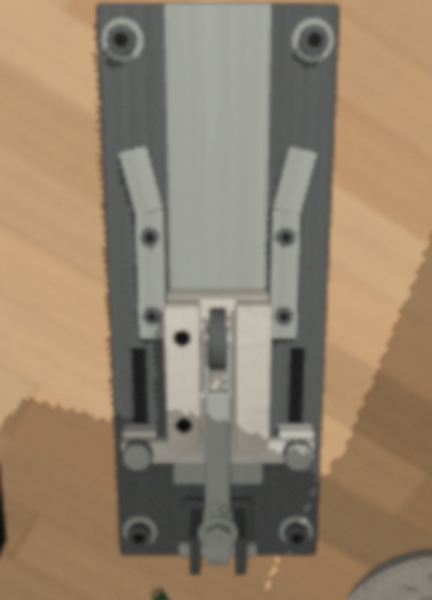

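```bash
python3 - <<'E'
from h import *
a=np.radians(31.7);o=np.array([.5455,.2521]);M=np.array([[np.cos(a),np.sin(a)],[-np.sin(a),np.cos(a)]])
s=np.load("w11.npy");K,W=cam("wrist",dict(tool_pos=s[:3],eef_rot=s[3:]))
im=cv2.imread("pics/w11.png")
cv2.imwrite("pics/w11e.png",cv2.resize(im[175:265,275:370],None,fx=6.5,fy=6.5,interpolation=cv2.INTER_CUBIC))
f=lambda u,v,z:((cast(K,W,[(u,v)],z)[0,:2]-o)@M.T*1000).round(1)
g=im[:,:,1].astype(int)
for c in (305,312,330,336): print(c,g[176:195,c].tolist())
for v in(180,181,182,183,184,186,188): print(v,f(320,v,.012),f(320,v,.040))
E
```

```text
305 [160, 160, 159, 153, 141, 135, 141, 148, 146, 135, 141, 159, 179, 190, 192, 191, 192, 193, 193]
312 [161, 161, 159, 154, 142, 136, 142, 150, 151, 145, 146, 155, 168, 177, 179, 179, 181, 179, 179]
330 [159, 158, 157, 152, 141, 137, 143, 153, 155, 139, 141, 161, 180, 187, 189, 188, 188, 189, 189]
336 [162, 162, 160, 155, 143, 137, 144, 155, 158, 141, 145, 165, 183, 186, 185, 187, 188, 190, 190]
180 [ 3.9 -0.2] [-3.7 -0.2]
181 [ 4.9 -0.2] [-2.8 -0.2]
182 [ 5.9 -0.2] [-1.8 -0.2]
183 [ 6.9 -0.2] [-0.9 -0.2]
184 [ 7.9 -0.2] [ 0.  -0.2]
186 [10.  -0.2] [ 1.9 -0.2]
188 [12.  -0.2] [ 3.8 -0.2]
```

View pics/w11e.png

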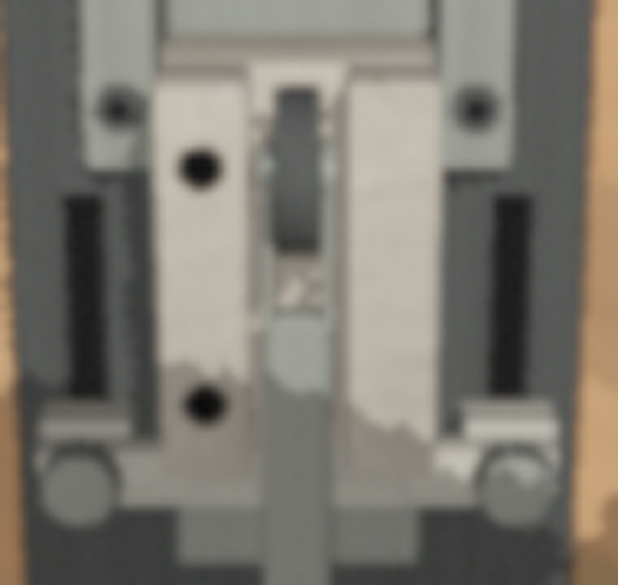

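```bash
python3 - <<'E'
from h import *
a=np.radians(31.7);o=np.array([.5455,.2521]);M=np.array([[np.cos(a),np.sin(a)],[-np.sin(a),np.cos(a)]])
for n,cs in(("w1",(305,314,332,340)),("w11",(300,308,335,342))):
    s=np.load(n+".npy");K,W=cam("wrist",dict(tool_pos=s[:3],eef_rot=s[3:]))
    g=cv2.imread(f"pics/{n}.png")[:,:,1].astype(float)
    for c in cs:
        col=g[225:265,c]; d=np.diff(col); r=225+np.argmin(d[10:])+10+.5
        print(n,c,r,((cast(K,W,[(c,r)],.025)[0,:2]-o)@M.T*1000).round(1), col[12:36].astype(int).tolist())
E
python3 s.py
```

```text
w1 305 249.5 [ 75.1 -22.4] [62, 61, 62, 69, 88, 112, 132, 139, 141, 139, 137, 133, 121, 91, 66, 60, 60, 60, 61, 59, 60, 61, 60, 60]
w1 314 258.5 [ 86.4 -11.7] [100, 96, 97, 102, 116, 129, 134, 134, 133, 132, 134, 134, 132, 123, 115, 113, 113, 112, 113, 111, 104, 86, 67, 61]
w1 332 258.5 [85.7  9.3] [104, 98, 95, 97, 107, 126, 132, 134, 133, 131, 131, 133, 135, 128, 116, 112, 112, 112, 113, 113, 110, 100, 77, 62]
w1 340 250.5 [75.1 18.1] [107, 105, 102, 99, 99, 101, 112, 127, 137, 139, 138, 135, 133, 125, 108, 99, 98, 95, 93, 91, 89, 84, 72, 63]
w11 300 252.5 [ 75.7 -20.3] [125, 126, 128, 125, 124, 124, 128, 133, 135, 136, 136, 139, 139, 138, 133, 119, 83, 64, 63, 62, 62, 63, 64, 62]
w11 308 235.5 [ 57.1 -12.1] [29, 44, 75, 110, 129, 132, 133, 132, 132, 132, 133, 133, 135, 138, 137, 132, 119, 115, 115, 115, 115, 114, 114, 110]
w11 335 261.5 [85.9 15. ] [175, 176, 173, 159, 139, 132, 132, 132, 132, 133, 133, 134, 134, 136, 136, 130, 118, 113, 113, 112, 112, 113, 112, 108]
w11 342 252.5 [75.7 21.9] [123, 123, 123, 122, 123, 131, 148, 165, 173, 169, 154, 144, 139, 137, 134, 118, 82, 63, 61, 60, 62, 61, 62, 62]
t 14.2 tcp [0.5441 0.2533 0.1873] yaw y 121.76 z [-0.0115 -0.0016] F [-0.53  0.37 -0.9 ] M [ 0.05 -0.05 -0.02] w 0.088 jig mm [-0.6  1.7] Fx_jig -0.26 Fy 0.59
```

Stop bar rear edge reads 75.1 mm before and 75.7 mm after, within measuring error. The block's leading end is at ≈63.7–64 against a face at ≈64, and it is square, flat, and with the roller in its slot. Handing in.

```bash
python3 -c "
from bench import *
print(observe()['dq'].round(3)); print(close_job())"
```

```text
[ 0.001  0.026  0.013  0.     0.003 -0.002]
the job is handed in; nothing more can be done
None
```

The block is loaded in the jig, slot up, against the end stop with the roller in its slot. I handed the job in at about t = 14.2 s, and no verdict was reported.

I gripped the largest slotted block across its 40 mm width and set it on the bed before the mouth. I then slid it between the rails, nosed it under the roller, and felt for the stop in roughly 1 mm advances. Finally I let go and lifted the gripper clear.

**What the last checks showed**
- **Nosing in:** this took about 10–14 N at the wrist, more than the 5 N stated. The tool had tilted about 1° and was pressing the nose down. After I levelled it, the push dropped to 4–7 N.
- **Stop contact:** the push jumped from 6.4 to 11.5 N. Pressed to 12–13 N in total, which I put at about 6 N on the stop, the block did not move more than about 0.1 mm.
- **Stop not shifted:** its rear edge read 75.1 mm before and 75.7 mm after. Even the fixed plate behind it differed by 0.7 mm between readings, so I count this as no shift.
- **Seating:** the block's leading end is at about 63.7–64 mm, against a stop face I measured at about 64 ± 1 mm. The gap itself cannot be seen, because the block hides it.
- **Square and held:** the block looks square and centred. I did not measure the roller force on the slot floor or the arm angle; I judged these only from the picture.
- **After letting go:** the tool drifted about 1.6 mm forward as the fingers opened. The picture afterwards shows the block still seated.
- **Bystanders:** the arm did not go near the nuts or the hex key, but I did not measure their positions again at the end.

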